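# Clear the tray's bay, turn the parts tray over and put it home

## Task

The small wooden parts tray was left upside down on the worktop, and the sanding block is lying in the bay of the tray board where the tray belongs. First take the sanding block out and lay it down flat on the bare worktop; then turn the tray right way up (open side up) and set it down flat in the bay, inside the battens. Leave the other things where they are.

Things in the scene. Friction and masses are not known exactly. Their poses are not given: they have to be found in the camera images.
- board: tray board fixed to the worktop: plywood plate 120 (x) x 164 (y) x 10 mm, with battens 18 mm wide and 8 mm above the plate that enclose one bay of 84 (x) x 128 (y) mm. Origin: centre of its underside, on the worktop (bay floor 10 mm above it, battens' tops 18 mm); z up, y along the bay's length
- tray: loose wooden open-topped box 60 (x) x 100 (y) x 56 (z) mm, walls and floor 6 mm thick, divider across the middle, 160 g; starts upside down. Origin: centre of the outer face of its closed bottom (56 mm above the worktop at the start); z from the bottom towards the open side, y along its length. Grip it across its 60 mm width; it stands steadily on either 60 x 56 mm end.
- sanding_block: loose brown cork sanding block wrapped in sandpaper, 64 (x) x 110 (y, the rounded ends overhang) x 36 mm, 90 g, lying in the bay at the start. Origin: centre of its underside, z up, y along its length
- bearing: bystander: loose ball bearing, 32 mm across, 10 mm high, lying flat. Origin: centre of its underside
- dividers: bystander: loose steel dividers, 46 x 144 (y) x 12 mm, lying flat. Origin: centre of the underside
- spare_drum: bystander: loose spare sanding drum standing upright, 38 mm across, 82 mm high. Origin: centre of its underside
- block_pale: bystander: loose planed timber block 95 (x) x 190 (y) x 46 mm lying flat. Origin: centre of its underside
Not all that is in view belongs to the job. Of the things shaped like the sanding_block, the brown one is meant.

How it is judged:
On the way:
1. the sanding block lies flat on the bare worktop, off the board, let go and at rest (height (world z) of sanding_block between -0.01 and 0.006 m and angle between sanding_block's own z axis and vertical below 0.1 rad and linear speed of sanding_block below 0.03 m/s and contact force between the fingers and sanding_block below 0.1 N), for 0.2 s.
At the end, for the whole second after the job is handed in: The tray stands open side up (tilt under 0.06 rad) on the bay's floor (within 4 mm), between the battens (centre within 16 mm across, 18 mm along), at rest; the sanding block lies at rest flat on the bare worktop (underside under 6 mm above it, tilt under 0.1 rad), off the board (height (world z) of sanding_block between -0.01 and 0.006 m and angle between sanding_block's own z axis and vertical below 0.1 rad and angle between tray's own z axis and vertical below 0.06 rad and z of tray in the frame of board between 0.006 and 0.014 m and x of tray in the frame of board between -0.016 and 0.016 m and y of tray in the frame of board between -0.018 and 0.018 m and linear speed of each of tray, sanding_block below 0.02 m/s); the robot touches nothing.
It fails at once if a bystander (bearing, dividers, spare drum or timber block) is moved by more than 40 mm (distance of any of bearing, dividers, spare_drum, block_pale from where it was at the start of the episode above 0.04 m).
It also fails if it takes over 72 s, if anything falls off the work surface, if the arm or the gripper's body presses on something with over 40 N, if the wrist force passes 120 N, or if a joint passes its speed limit or range.

## Robot

A 7-joint arm with a two-finger parallel gripper is mounted at the origin on a cart in front of the work surface, level with it; the furniture and walls round the work are solid. World frame = base frame: x ahead of the robot, y to its left, z up, the work surface at z = 0. Lengths are in m, angles in rad, forces in N, time in s.
With the tool pointing down it reaches from about 0.4 to 0.875 m from the base axis. Payload 19.3 kg.
Tool frame: the origin (TCP) lies between the finger pads; the fingertips stand 17 mm ahead of it and the grasp point (between the pads) lies 2 mm behind it; z points along the fingers, y is the line along which they close (so a half turn about z gives the same grasp; the last joint's range is limited). The gripper opens to 85 mm and grips with 20 to 120 N. Pads are 22 mm wide; open, the fingers measure 114 mm over their backs; the gripper's body (76 mm by 85 mm) begins 54 mm behind the grasp point. The pads swing forward as they close: fully open they stand 13 mm farther back than shut.
Start: joints at [-1.285, 0.521, -0.036, 1.599, 0.021, 1.021, -0.113], TCP at [0.218, 0.586, 0.248] pointing down, gripper open.
Joint ranges: [-2.91, 2.91], [-0.3, 2.13], [-1.5, 1.42], [0.17, 2.43], [-1.26, 4.41], [0.16, 1.93], [-2.52, 2.52]. Speed limits (rad/s): [1.89, 1.89, 2.39, 2.39, 3.01, 3.01, 3.01].

## Interface

Orientations are given as [roll, pitch, yaw] about the fixed x, y, z axes, in that order (R = Rz(yaw) Ry(pitch) Rx(roll)).
In Python, from workcell import bot gives the robot as it stands.
- The arm moves only by the shell command python3 -m inch 'ROWS' [FORCE]. ROWS is JSON, a list of rows, each a list of 7 numbers: the shift along the tool's x, y, z in units of 200 mm (1.0 is 200 mm), then the turn, a rotation vector about the tool's x, y, z in units of 90 degrees (1.0 is 90 degrees), then the opening, from 0 (shut) to 1 (fully open). In form: [[x, y, z, rx, ry, rz, grip], ...]. A call has 1 to 20 rows; each row is the pose to reach, as a shift and turn from the pose commanded when the call began, along the tool's axes at that moment; what a row does not reach only later rows make up. A row lasts 1/8 s, in which the tool goes at most 62.5 mm and 10.7 degrees, less where a joint would pass 70% of its speed; a pose out of reach is approached as far as the arm can. A call with a number of a shift or a turn outside -1 to 1 is refused whole. A call with a gripper value outside its range is refused whole. The fingers move at their own pace and stop on an object; FORCE is the grip in N (left out, the last holds). Time passes only in rows, so rows that repeat a pose let the fingers close. It gives the time, the measured TCP pose, the force, the opening and the grip force at its end, in the units of the state.
- bot.observe(): the state, without advancing time (a new reading comes with each control period).
- bot.grab_frame(name): name is "scene" or "top" or "wrist"; returns a dict with "img" (400x640x3 uint8, red, green, blue), "z_map" (400x640 float32, m along the optical axis (not along the pixel's ray), 0 where there is no reading), "vfov" (degrees; the focal length in pixels is half the picture's height over the tangent of half this angle, whatever the lens; pixels are square), "cx", "cy" (the principal point, pixels), "rvec" (rotation vector, rad) and "tvec" (3), from world to camera coordinates, as OpenCV has them. Camera axes: x right, y down, z forward; pixel columns grow to the right and rows downward; lengths in m; the calibration is good to about 2 mm. A picture is of the moment at which its call begins.
- bot.job_done(): hands the job in; it is judged then, once.
The state is a dict: "clock": time; "qpos": joint angles; "qd": joint speeds; "joint_efforts": joint torques, N m; "position": TCP position; "tool_rot": TCP orientation; "force": force on the tool from outside, world axes, zero at the start; "moment": the same for the moment, N m; "grip_width": finger opening in m; "finger_force": force on a finger pad.
Only numpy, scipy, OpenCV 4.12 (cv2) and the standard library are available. Lean on these libraries where they do the work, as an engineer would, in place of code of your own. Each camera call takes 0.05 s, during which the arm holds its last target. There are 200 camera calls.

## Working session

There is one attempt and no reset: what is moved stays moved. The work goes in short steps, Python scripts to look and compute and a shell command to move; the robot and the scene stay as the last step left them, time stands still between calls to the robot, and variables do not carry over. Pictures are saved under pics/ and viewed, at most 10 in all, crops included, and the job is handed in when it is done.

```bash
mkdir -p pics; ls; cat > h.py <<'E'
import numpy as np,cv2
from workcell import bot
def cam(n):
    f=bot.grab_frame(n); f['R']=cv2.Rodrigues(np.array(f['rvec'],float))[0]; f['t']=np.array(f['tvec'],float).ravel()
    f['f']=200/np.tan(np.radians(f['vfov'])/2); return f
def pts(f):
    v,u=np.mgrid[:400,:640]; z=f['z_map']
    c=np.stack([(u-f['cx'])/f['f']*z,(v-f['cy'])/f['f']*z,z],-1)
    return (c-f['t'])@f['R']   # world
def ray(f,u,v,h):
    d=np.array([(u-f['cx'])/f['f'],(v-f['cy'])/f['f'],1])@f['R']; o=-f['R'].T@f['t']
    return o+d*(h-o[2])/d[2]
def save(n,im): cv2.imwrite('pics/'+n,cv2.cvtColor(im,cv2.COLOR_RGB2BGR))
E
python3 - <<'E'
from h import *
print(bot.observe())
for n in('scene','top'):
    f=cam(n); save(n+'0.png',f['img']); print(n,f['vfov'],-f['R'].T@f['t'])
    np.savez(n+'0.npz',P=pts(f),img=f['img'],z=f['z_map'])
E
```

```text
pics
{'clock': 0.0, 'qpos': array([-1.28518357,  0.52202486, -0.03634041,  1.59999023,  0.02118631,
        1.02111594, -0.11278344]), 'qd': array([ 2.13119113e-04, -7.08001857e-04, -2.08880293e-03, -7.23264640e-06,
        6.77114745e-04, -1.90408073e-03, -1.48769180e-04]), 'joint_efforts': array([ 4.46659942e-05, -9.27099895e+01,  1.97887927e+00, -3.69965744e+01,
        1.77231448e-02,  7.47269980e-03, -4.75821622e-06]), 'position': array([0.2176324 , 0.58554529, 0.24772519]), 'tool_rot': array([-3.14044049e+00,  6.46762334e-05,  2.78579033e+00]), 'force': array([ 0.36073773,  0.23001536, -0.65321975]), 'moment': array([ 0.02708748,  0.01023088, -0.01966218]), 'finger_force': 0.0, 'grip_width': 0.08508202796899678}
scene 53.050390839610344 [ 0.25863581 -0.47514767  0.79034161]
top 54.47419289989763 [0.41355121 0.07300911 1.00289674]
```

View pics/scene0.png

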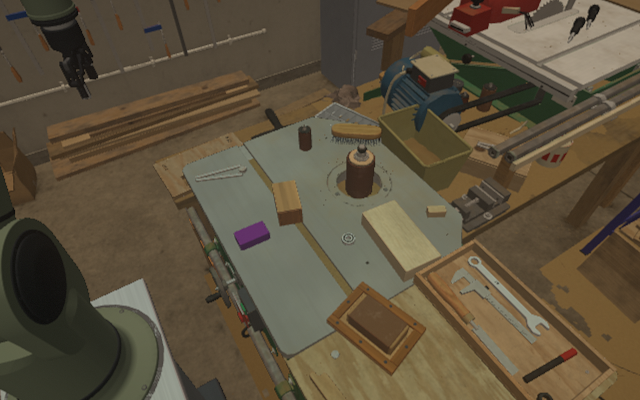

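View pics/top0.png

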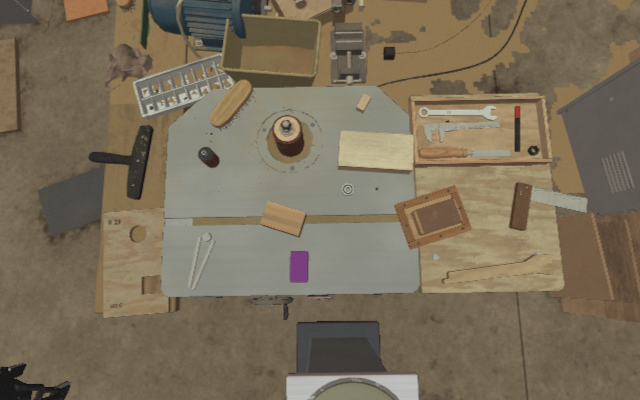

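The top view shows the board with a brown block at (433,216), the tray (upside down) at (284,219), a purple block at (299,266), the bearing at (348,189), the drum at (208,156), the dividers at (202,260) and the pale block at (375,150). Two things are shaped like the sanding block: brown (433,216) and purple (299,266). The brown one, lying in the bay, fits the description. I'll measure it and confirm in a crop.

```bash
python3 - <<'E'
from h import *
d=np.load('top0.npz'); P,img=d['P'],d['img']
def box(name,u0,v0,u1,v1,lo,hi):
    p=P[v0:v1,u0:u1].reshape(-1,3); m=(p[:,2]>lo)&(p[:,2]<hi); q=p[m]
    # keep largest component
    mm=m.reshape(v1-v0,u1-u0).astype(np.uint8); n,l,s,c=cv2.connectedComponentsWithStats(mm)
    k=1+s[1:,4].argmax(); q=P[v0:v1,u0:u1][l==k]
    r=cv2.minAreaRect((q[:,:2]*1000).astype(np.float32)); print(name,np.round(r[0]),np.round(r[1]),round(r[2],1),'z',np.round(np.median(q[:,2]),4),'corners',np.round(cv2.boxPoints(r)).tolist())
box('tray',250,190,320,245,.045,.065)
box('block',385,175,480,255,.036,.06)
box('board',385,175,480,255,.007,.06)
box('purple',280,240,320,290,.02,.06)
box('bearing',335,178,362,200,.005,.03)
box('dividers',180,225,222,295,.005,.03)
box('drum',190,140,225,175,.06,.1)
box('pale',330,120,420,180,.03,.06)
for n,u,v in(('work',250,250),('work r',490,250),('strip',230,219),('Rcorner',415,290),('paddle',288,126)): print(n,np.round(P[v,u],3))
im=np.vstack([np.hstack([img[170:260,380:490],img[225:315,245:355]])]); save('crop1.png',cv2.resize(im,None,fx=3.5,fy=3.5,interpolation=cv2.INTER_CUBIC))
E
```

```text
tray [529. 162.] [101.  60.] 71.5 z 0.0564 corners [[485.0, 124.0], [542.0, 105.0], [574.0, 200.0], [517.0, 219.0]]
block [ 529. -222.] [ 64. 110.] 16.4 z 0.0469 corners [[482.0, -178.0], [513.0, -284.0], [575.0, -266.0], [544.0, -160.0]]
board [ 530. -217.] [120. 165.] 16.8 z 0.0198 corners [[449.0, -155.0], [497.0, -314.0], [612.0, -279.0], [564.0, -121.0]]
purple [411. 126.] [45. 76.] 89.2 z 0.0258 corners [[372.0, 104.0], [449.0, 103.0], [449.0, 147.0], [373.0, 149.0]]
bearing [607.  -2.] [30. 31.] 68.9 z 0.0103 corners [[587.0, -11.0], [616.0, -22.0], [627.0, 6.0], [598.0, 17.0]]
dividers [430. 376.] [ 46. 142.] 76.1 z 0.0073 corners [[356.0, 371.0], [494.0, 337.0], [505.0, 382.0], [367.0, 416.0]]
drum [691. 354.] [35. 37.] 40.6 z 0.0701 corners [[665.0, 356.0], [689.0, 328.0], [716.0, 351.0], [692.0, 379.0]]
pale [711. -81.] [136. 210.] 2.0 z 0.0462 corners [[639.0, 22.0], [647.0, -188.0], [783.0, -183.0], [775.0, 27.0]]
work [ 0.454  0.25  -0.001]
work r [ 0.444 -0.363 -0.   ]
strip [ 0.536  0.304 -0.007]
Rcorner [ 0.348 -0.165  0.005]
paddle [0.74  0.141 0.124]
```

View pics/crop1.png

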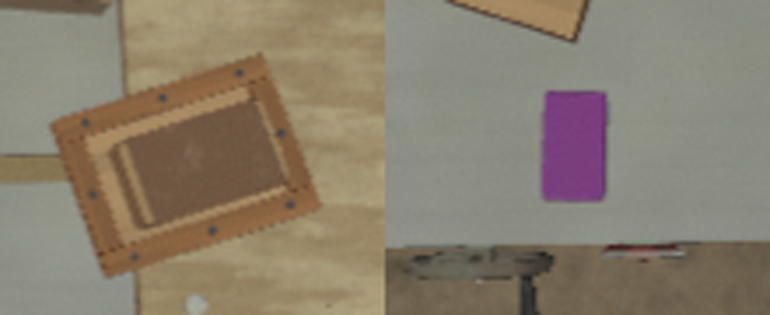

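The crop confirms it: the brown cork block (crop ~(205,160)) lies in the bay and the purple one (crop ~(575,145)) is a decoy. Every size and height measured matches the data given. Next is a helper that turns target poses into rows.

```bash
cat >> h.py <<'E'
from scipy.spatial.transform import Rotation as Ro
def tool(A,th,s=1):
    """tool rotation leaning th deg towards azimuth A deg, closing axis horizontal"""
    A,th=np.radians([A,th]); a=np.array([np.cos(A),np.sin(A),0]); h=s*np.array([-np.sin(A),np.cos(A),0])
    z=np.sin(th)*a-np.cos(th)*np.array([0,0,1]); return np.stack([np.cross(h,z),h,z],1)
def plan(*tg):
    """rows for (grasp point, tool rotation) targets, from the present pose"""
    o=bot.observe(); R0=Ro.from_euler('xyz',o['tool_rot']).as_matrix(); p=o['position']
    for g,R in tg:
        s=R0.T@(np.array(g)+.002*R[:,2]-p)/.2; r=Ro.from_matrix(R0.T@R).as_rotvec()/(np.pi/2)
        print(np.round(s,3).tolist(),np.round(r,3).tolist(),'deg',round(90*np.linalg.norm(r)))
E
python3 - <<'E'
from h import *
T=tool(-73.5,0,1)
plan(([.44,.42,.2],T),([.5,.25,.2],T),([.529,-.222,.2],T),([.529,-.222,.042],T))
E
python3 -m inch '[[0.3,0.8,0,0,0,0.3,1],[0.3,0.8,0,0,0,0.59,1]]'|tail -5
```

```text
[-1.331, -0.389, 0.249] [-0.001, 0.0, 0.59] deg 53
[-1.908, -1.081, 0.25] [-0.001, 0.0, 0.59] deg 53
[-2.866, -3.243, 0.252] [-0.001, 0.0, 0.59] deg 53
[-2.866, -3.242, 1.042] [-0.001, 0.0, 0.59] deg 53
position: [0.2177, 0.7121, 0.2486]
tool_rot: [3.141, 0.0, 2.404]
force: [0.5, -0.0, -1.0]
grip_width: 0.0853
finger_force: 0.0
```

That first move ran before I had seen the plan and went the wrong way, along +y. It did no harm. From here I'll plan each move first.

```bash
python3 - <<'E'
from h import *
T=tool(-73.5,0,1)
plan(([.4,.57,.2],T),([.45,.52,.2],T))
E
```

```text
[-1.152, 0.087, 0.253] [0.0, 0.0, 0.347] deg 31
[-1.506, 0.07, 0.253] [0.0, 0.0, 0.347] deg 31
```

```bash
python3 -m inch '[[-0.3,0,0.1,0,0,0.12,1],[-0.6,0,0.2,0,0,0.24,1],[-1,0,0.2,0,0,0.347,1],[-1,0,0.2,0,0,0.347,1],[-1,0,0.2,0,0,0.347,1]]'|tail -5;  python3 - <<'E'
from h import *
T=tool(-73.5,0,1)
plan(([.5,.4,.2],T),([.5,.15,.2],T),([.529,-.222,.2],T))
E
```

```text
position: [0.3672, 0.5767, 0.2083]
tool_rot: [3.142, 0.0, 1.865]
force: [-0.3, 1.0, -0.3]
grip_width: 0.0856
finger_force: 0.0
[-1.038, 0.379, 0.052] [0.0, 0.0, 0.004] deg 0
[-2.234, 0.017, 0.052] [0.0, 0.0, 0.004] deg 0
[-4.056, -0.384, 0.052] [0.0, 0.0, 0.004] deg 0
```

```bash
python3 -m inch '[[-0.3,0.1,0.05,0,0,0.004,1],[-0.6,0.2,0.05,0,0,0.004,1],[-0.9,0.3,0.05,0,0,0.004,1],[-1,0.3,0.05,0,0,0.004,1],[-1,0.3,0.05,0,0,0.004,1]]'|grep pos;python3 -m inch '[[-0.3,-0.1,0,0,0,0,1],[-0.6,-0.2,0,0,0,0,1],[-0.9,-0.2,0,0,0,0,1],[-1,-0.2,0,0,0,0,1]]'|grep pos;python3 -m inch '[[-0.3,-0.1,0,0,0,0,1],[-0.6,-0.2,0,0,0,0,1],[-0.9,-0.2,0,0,0,0,1],[-1,-0.2,0,0,0,0,1]]'|grep pos;python3 -m inch '[[-0.3,-0.1,0,0,0,0,1],[-0.6,-0.2,0,0,0,0,1],[-0.9,-0.28,0,0,0,0,1],[-1,-0.28,0,0,0,0,1],[-1,-0.28,0,0,0,0,1],[-1,-0.28,0,0,0,0,1]]'|grep pos;  python3 - <<'E'
from h import *
T=tool(-73.5,0,1)
plan(([.529,-.222,.2],T),([.529,-.222,.042],T)); o=bot.observe();print(o['clock'],o['qpos'])
E
```

```text
position: [0.4816, 0.4035, 0.1984]
position: [0.5006, 0.1995, 0.1986]
position: [0.5199, -0.0038, 0.1985]
position: [0.523, -0.208, 0.1981]
[-0.076, 0.008, 0.0] [0.0, -0.001, 0.002] deg 0
[-0.077, 0.008, 0.79] [0.0, -0.001, 0.002] deg 0
3.35 [ 0.08606084  0.49775255  0.26011034  1.8268394  -0.16712722  0.83866183
  0.71998627]
```

```bash
python3 -m inch '[[-0.077,0.008,0.2,0,0,0,1],[-0.077,0.008,0.4,0,0,0,1],[-0.077,0.008,0.6,0,0,0,1],[-0.077,0.008,0.7,0,0,0,1],[-0.077,0.008,0.79,0,0,0,1],[-0.077,0.008,0.79,0,0,0,1],[-0.077,0.008,0.79,0,0,0,0.4],[-0.077,0.008,0.79,0,0,0,0.4],[-0.077,0.008,0.79,0,0,0,0.4],[-0.077,0.008,0.79,0,0,0,0.4],[-0.077,0.008,0.79,0,0,0,0.4],[-0.077,0.008,0.79,0,0,0,0.4]]' 40|tail -6
python3 -m inch '[[0,0,-0.1,0,0,0,0.4],[0,0,-0.2,0,0,0,0.4],[0,0,-0.3,0,0,0,0.4],[0,0,-0.3,0,0,0,0.4]]' |tail -6
python3 - <<'E'
from h import *
T=tool(-73.5,0,1)
plan(([.44,0,.08],T),([.44,0,.034],T))
E
```

```text
clock: 4.85
position: [0.5287, -0.2247, 0.0414]
tool_rot: [3.14, 0.001, 1.86]
force: [-1.2, 2.3, 7.9]
grip_width: 0.0636
finger_force: 44.9
clock: 5.35
position: [0.5291, -0.2252, 0.1028]
tool_rot: [3.139, 0.002, 1.859]
force: [0.5, -0.6, -1.3]
grip_width: 0.0634
finger_force: 44.5
[1.206, -0.107, 0.121] [0.002, 0.001, 0.0] deg 0
[1.207, -0.108, 0.351] [0.002, 0.001, 0.0] deg 0
```

```bash
python3 -m inch '[[0.2,0,0,0,0,0,0.4],[0.45,-0.05,0,0,0,0,0.4],[0.7,-0.1,0,0,0,0,0.4],[0.9,-0.1,0,0,0,0,0.4],[1,-0.1,0.1,0,0,0,0.4],[1,-0.1,0.1,0,0,0,0.4]]' |tail -6
python3 -m inch '[[0.15,0,0,0,0,0,0.4],[0.21,-0.01,0.1,0,0,0,0.4],[0.21,-0.01,0.2,0,0,0,0.4],[0.21,-0.01,0.245,0,0,0,0.4],[0.21,-0.01,0.245,0,0,0,0.4],[0.21,-0.01,0.245,0,0,0,0.4]]' |tail -6
```

```text
clock: 6.1
position: [0.4512, -0.0375, 0.0797]
tool_rot: [-3.14, -0.001, 1.862]
force: [0.4, -1.3, -0.5]
grip_width: 0.0637
finger_force: 44.5
clock: 6.85
position: [0.4386, 0.0003, 0.0317]
tool_rot: [3.141, 0.0, 1.858]
force: [0.2, -0.2, -0.3]
grip_width: 0.0633
finger_force: 45.9
```

```bash
python3 -m inch '[[0,0,0,0,0,0,0.95],[0,0,0,0,0,0,0.95],[0,0,0,0,0,0,0.95],[0,0,0,0,0,0,0.95],[0,0,-0.2,0,0,0,1],[0,0,-0.45,0,0,0,1],[0,0,-0.7,0,0,0,1],[0,0,-0.8,0,0,0,1],[0,0,-0.8,0,0,0,1]]' |tail -6
python3 - <<'E'
from h import *
f=cam('top'); P=pts(f); save('top1.png',f['img'])
for n,(u0,v0,u1,v1),lo,hi in(('blk',(320,210,400,290),.028,.045),('tray',(250,190,320,245),.045,.065)):
    mm=((P[...,2]>lo)&(P[...,2]<hi))[v0:v1,u0:u1].astype(np.uint8);k,l,s,c=cv2.connectedComponentsWithStats(mm)
    q=P[v0:v1,u0:u1][l==1+s[1:,4].argmax()]; r=cv2.minAreaRect((q[:,:2]*1000).astype(np.float32)); print(n,r,np.median(q[:,2]))
for A,s in((71.5,-1),(-108.5,1),(71.5,1)): 
    print(A,s); plan(([.529,.162,.2],tool(A,-35,s)))
E
```

```text
clock: 7.98
position: [0.4388, 0.0012, 0.1925]
tool_rot: [3.139, -0.0, 1.86]
force: [0.2, 0.0, -0.9]
grip_width: 0.0856
finger_force: 0.0
blk ((445.09521484375, 61.665306091308594), (2.428426504135132, 9.924492835998535), 89.41544342041016) 0.03279070157198079
tray ((528.8556518554688, 162.1336212158203), (100.32743072509766, 60.08427810668945), 71.24834442138672) 0.05636998372644257
71.5 -1
[0.637, 0.661, -0.034] [0.12, -0.377, 0.377] deg 49
-108.5 1
[0.646, 0.667, -0.034] [-0.118, 0.376, 0.377] deg 49
71.5 1
[0.637, 0.661, -0.034] [0.488, 0.155, -1.547] deg 147
```

```bash
python3 -m inch '[[0.2,0.2,-0.1,-0.03,0.1,0.1,1],[0.4,0.4,-0.1,-0.06,0.19,0.19,1],[0.64,0.66,-0.1,-0.09,0.29,0.29,1],[0.64,0.66,-0.1,-0.118,0.376,0.377,1],[0.64,0.66,-0.1,-0.118,0.376,0.377,1],[0.64,0.66,-0.1,-0.118,0.376,0.377,1],[0.64,0.66,-0.1,-0.118,0.376,0.377,1],[0.64,0.66,-0.1,-0.118,0.376,0.377,1]]' |tail -6
python3 - <<'E'
from h import *
a=np.array([-.317,-.948,0]); T=tool(-108.6,-35,1); g=np.array([.529,.162,.038])+.008*a
plan((g-.1*T[:,2],T),(g,T),(g+[0,0,.1],T)); print(bot.observe()['qpos'])
f=cam('top'); P=pts(f); save('top1.png',f['img'])
for n,(u0,v0,u1,v1),lo,hi in(('blk',(300,205,400,290),.028,.045),):
    mm=((P[...,2]>lo)&(P[...,2]<hi))[v0:v1,u0:u1].astype(np.uint8);k,l,s,c=cv2.connectedComponentsWithStats(mm)
    q=P[v0:v1,u0:u1][l==1+s[1:,4].argmax()]; r=cv2.minAreaRect((q[:,:2]*1000).astype(np.float32)); print(n,r,np.median(q[:,2]))
E
```

```text
clock: 9.02
position: [0.5284, 0.1618, 0.2113]
tool_rot: [-3.141, -0.609, 1.25]
force: [0.8, -0.3, -0.5]
grip_width: 0.0855
finger_force: 0.0
[-0.528, 0.002, 0.199] [-0.002, 0.001, 0.002] deg 0
[-0.527, 0.003, 0.699] [-0.002, 0.001, 0.002] deg 0
[-0.241, 0.003, 0.289] [-0.002, 0.001, 0.002] deg 0
[-0.15138527  0.4233786   0.05228142  2.07939588 -1.0712142   0.66080606
  0.45571886]
blk ((427.94488525390625, 33.546875), (63.87120056152344, 45.48549270629883), 16.451038360595703) 0.036548199052703144
```

```bash
python3 -m inch '[[-0.25,0.003,0.05,0,0,0,1],[-0.528,0.003,0.15,0,0,0,1],[-0.528,0.003,0.2,0,0,0,1],[-0.528,0.003,0.2,0,0,0,1],[-0.528,0.003,0.4,0,0,0,1],[-0.528,0.003,0.6,0,0,0,1],[-0.528,0.003,0.7,0,0,0,1],[-0.528,0.003,0.7,0,0,0,1],[-0.528,0.003,0.7,0,0,0,1]]' |tail -6
python3 -m inch '[[0,0,0,0,0,0,0.5],[0,0,0,0,0,0,0.5],[0,0,0,0,0,0,0.5],[0,0,0,0,0,0,0.5],[0,0,0,0,0,0,0.5]]' 60|tail -6
```

```text
clock: 10.2
position: [0.5269, 0.1547, 0.0368]
tool_rot: [3.141, -0.609, 1.249]
force: [-0.0, -0.4, -0.1]
grip_width: 0.0855
finger_force: 0.0
clock: 10.82
position: [0.5271, 0.1547, 0.037]
tool_rot: [3.141, -0.61, 1.249]
force: [-3.2, -5.7, 12.0]
grip_width: 0.0595
finger_force: 62.5
```

```bash
python3 - <<'E'
from h import *
T=tool(-108.6,-35,1); g=bot.observe()['position']
plan((g+[0,0,.13],T),(np.array([.46,.24,.19]),tool(-100,10,1)),(np.array([.44,.245,.19]),tool(-95,55,1)),(np.array([.44,.245,.06]),tool(-95,55,1)))
E
```

```text
[0.372, 0.0, -0.523] [-0.0, 0.001, 0.001] deg 0
[0.676, -0.452, -0.45] [0.021, -0.498, -0.094] deg 46
[0.666, -0.554, -0.461] [-0.028, -0.994, -0.164] deg 91
[0.294, -0.554, 0.072] [-0.028, -0.994, -0.164] deg 91
```

```bash
python3 -m inch '[[0.15,0,-0.21,0,0,0,0.5],[0.3,0,-0.42,0,0,0,0.5],[0.37,0,-0.52,0,0,0,0.5],[0.5,-0.2,-0.5,0,-0.1,-0.02,0.5],[0.6,-0.3,-0.47,0.01,-0.2,-0.04,0.5],[0.676,-0.45,-0.45,0.01,-0.3,-0.06,0.5],[0.676,-0.45,-0.45,0.02,-0.4,-0.08,0.5],[0.676,-0.5,-0.45,0.02,-0.5,-0.09,0.5],[0.67,-0.55,-0.46,0.01,-0.6,-0.11,0.5],[0.67,-0.55,-0.46,0,-0.7,-0.13,0.5],[0.67,-0.55,-0.46,-0.01,-0.8,-0.14,0.5],[0.67,-0.55,-0.46,-0.02,-0.9,-0.15,0.5],[0.67,-0.55,-0.46,-0.028,-0.994,-0.164,0.5],[0.67,-0.55,-0.46,-0.028,-0.994,-0.164,0.5],[0.67,-0.55,-0.46,-0.028,-0.994,-0.164,0.5],[0.67,-0.55,-0.46,-0.028,-0.994,-0.164,0.5]]' |tail -6
python3 - <<'E'
from h import *
print(bot.observe()['qpos']); plan((np.array([.44,.245,.062]),tool(-95,55,1)))
f=cam('scene'); save('scene1.png',f['img'])
E
```

```text
clock: 12.82
position: [0.4409, 0.2435, 0.1891]
tool_rot: [-3.14, 0.955, 1.484]
force: [-0.0, -0.9, -0.7]
grip_width: 0.0596
finger_force: 65.3
[-1.20692737  0.90436551  0.50114809  1.58433598  0.21203325  1.47932123
 -0.91476756]
[0.523, -0.005, 0.371] [-0.001, -0.003, 0.0] deg 0
```

View pics/scene1.png

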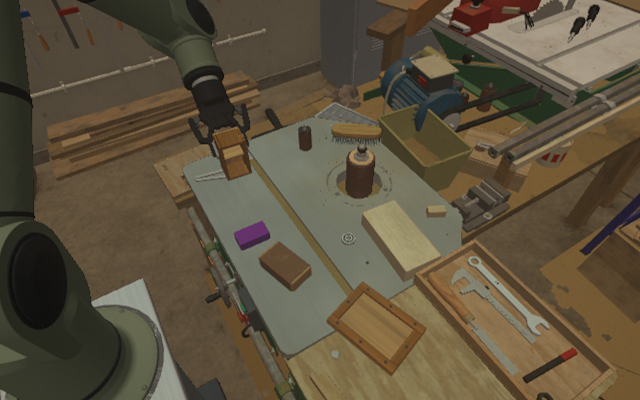

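The image shows the tray held on end at (232,155) with its open side facing the camera. The brown block lies flat at (286,264) and the bay at (377,327) is empty. I'll lower the tray onto its end.

```bash
python3 -m inch '[[0.1,0,0.07,0,0,0,0.5],[0.25,0,0.17,0,0,0,0.5],[0.4,-0.005,0.28,0,0,0,0.5],[0.47,-0.005,0.34,0,0,0,0.5],[0.5,-0.005,0.36,0,0,0,0.5],[0.523,-0.005,0.371,0,0,0,0.5],[0.523,-0.005,0.371,0,0,0,0.5],[0.523,-0.005,0.371,0,0,0,0.5]]' |tail -6
python3 - <<'E'
from h import *
f=cam('scene'); P=pts(f); m=(np.abs(P[...,0]-.44)<.08)&(np.abs(P[...,1]-.235)<.09)&(P[...,2]>-.02)&(P[...,2]<.13)
v,u=np.where(m); c=f['img'][max(v.min()-15,0):v.max()+15,max(u.min()-15,0):u.max()+15]; save('crop2.png',cv2.resize(c,None,fx=4,fy=4)); print(c.shape)
E
```

```text
clock: 13.88
position: [0.4395, 0.2437, 0.0606]
tool_rot: [-3.138, 0.958, 1.486]
force: [1.2, 0.1, -1.3]
grip_width: 0.0596
finger_force: 65.3
(128, 115, 3)
```

View pics/crop2.png

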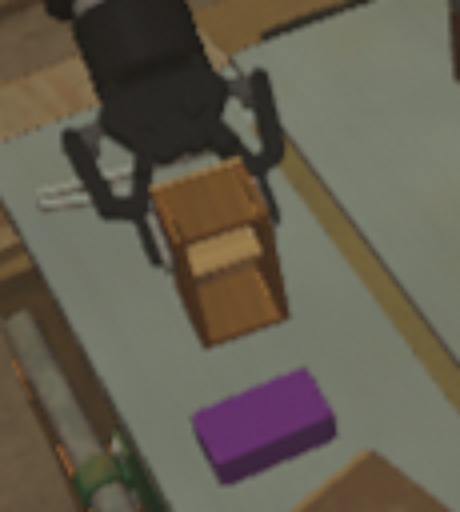

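The tray is upright just above the top at crop (225,255), clear of the purple block at (265,425). I'll ease it down by small steps until it touches.

```bash
python3 -m inch '[[0.004,0,0.003,0,0,0,0.5],[0.008,0,0.006,0,0,0,0.5],[0.008,0,0.006,0,0,0,0.5]]' |tail -6; python3 -m inch '[[0.004,0,0.003,0,0,0,0.5],[0.008,0,0.006,0,0,0,0.5],[0.008,0,0.006,0,0,0,0.5]]' |tail -5
```

```text
clock: 14.3
position: [0.4393, 0.2435, 0.0584]
tool_rot: [-3.138, 0.959, 1.487]
force: [-0.4, 2.2, 4.5]
grip_width: 0.0593
finger_force: 65.6
position: [0.4393, 0.2436, 0.0583]
tool_rot: [-3.139, 0.961, 1.486]
force: [-6.7, 9.5, 32.3]
grip_width: 0.0592
finger_force: 68.2
```

```bash
python3 -m inch '[[-0.006,0,-0.005,0,0,0,0.5],[-0.006,0,-0.005,0,0,0,0.8],[-0.006,0,-0.005,0,0,0,1],[-0.006,0,-0.005,0,0,0,1],[-0.006,0,-0.005,0,0,0,1],[-0.006,0,-0.1,0,0,0,1],[-0.006,0,-0.3,0,0,0,1],[-0.006,0,-0.6,0,0,0,1],[-0.006,0,-0.9,0,0,0,1],[-0.006,0,-1,0,0,0,1],[-0.006,0,-1,0,0,0,1]]' |tail -6
python3 - <<'E'
from h import *
for n in('top','scene'):
    f=cam(n);P=pts(f); print(n)
    for lo,hi in((.094,.106),(.02,.09)):
        m=(np.abs(P[...,0]-.44)<.07)&(np.abs(P[...,1]-.235)<.055)&(P[...,2]>lo)&(P[...,2]<hi)
        q=P[m]; 
        if len(q)>5: r=cv2.minAreaRect((q[:,:2]*1000).astype(np.float32)); print(len(q),np.round(r[0],1),np.round(r[1],1),round(r[2],1),np.median(q[:,2]))
    if n=='scene':save('scene2.png',f['img'])
T=tool(-95,-35,1);plan((np.array([.44,.236,.25]),tool(-95,10,1)),(np.array([.44,.236,.2]),T))
E
```

```text
clock: 16.05
position: [0.4537, 0.4065, 0.1719]
tool_rot: [-3.139, 0.958, 1.487]
force: [0.8, -0.7, -0.6]
grip_width: 0.0856
finger_force: 0.0
top
641 [437.2 234.8] [56.4 59.8] 85.1 0.10033030520399296
25 [434.8 208.2] [57.8  8.8] 2.1 0.04730527890804952
scene
433 [437.8 233.3] [59.4 60.1] 85.0 0.09971131554708734
326 [437.2 230.8] [55.6 60.8] 83.7 0.05220787335045326
[-0.801, 0.005, 0.474] [-0.002, 0.5, 0.001] deg 45
[-0.593, 0.006, 0.611] [-0.002, 1.0, -0.0] deg 90
```

```bash
python3 - <<'E'
from h import *
T=tool(-95,-35,1); g=np.array([.4365,.226,.082])
plan((np.array([.44,.35,.28]),tool(-95,10,1)),(g-.12*T[:,2],T),(g,T))
E
```

```text
[-0.598, -0.045, -0.077] [-0.002, 0.5, 0.001] deg 45
[-0.739, -0.007, 0.991] [-0.002, 1.0, -0.0] deg 90
[-0.139, -0.006, 0.991] [-0.002, 1.0, -0.0] deg 90
```

```bash
python3 -m inch '[[-0.2,0,-0.03,0,0.1,0,1],[-0.4,-0.02,-0.06,0,0.2,0,1],[-0.6,-0.04,-0.08,0,0.3,0,1],[-0.6,-0.04,-0.08,0,0.4,0,1],[-0.6,-0.04,-0.08,0,0.5,0,1],[-0.65,-0.03,0.1,0,0.6,0,1],[-0.7,-0.02,0.3,0,0.7,0,1],[-0.74,-0.01,0.5,0,0.8,0,1],[-0.74,-0.007,0.7,0,0.9,0,1],[-0.74,-0.007,0.9,-0.002,1,0,1],[-0.74,-0.007,0.99,-0.002,1,0,1],[-0.74,-0.007,0.99,-0.002,1,0,1],[-0.74,-0.007,0.99,-0.002,1,0,1],[-0.74,-0.007,0.99,-0.002,1,0,1]]' |tail -6
python3 - <<'E'
from h import *
T=tool(-95,-35,1); g=np.array([.4365,.226,.082])
plan((g-.12*T[:,2],T),(g,T)); print(bot.observe()['qpos'])
E
```

```text
clock: 17.9
position: [0.4303, 0.1597, 0.1792]
tool_rot: [-3.141, -0.61, 1.483]
force: [0.2, 0.8, 0.3]
grip_width: 0.0855
finger_force: 0.0
[-0.006, 0.002, -0.001] [-0.0, 0.0, -0.0] deg 0
[-0.006, 0.003, 0.599] [-0.0, 0.0, -0.0] deg 0
[-0.10766275  0.41440761  0.01022932  2.2372984  -1.09549743  0.69126101
  0.75633498]
```

```bash
python3 -m inch '[[-0.006,0.003,0.15,0,0,0,1],[-0.006,0.003,0.3,0,0,0,1],[-0.006,0.003,0.45,0,0,0,1],[-0.006,0.003,0.55,0,0,0,1],[-0.006,0.003,0.6,0,0,0,1],[-0.006,0.003,0.6,0,0,0,1],[-0.006,0.003,0.6,0,0,0,0.5],[-0.006,0.003,0.6,0,0,0,0.5],[-0.006,0.003,0.6,0,0,0,0.5],[-0.006,0.003,0.6,0,0,0,0.5],[-0.006,0.003,0.6,0,0,0,0.5],[-0.006,0.003,0.6,0,0,0,0.5]]' 60|tail -6
python3 - <<'E'
from h import *
T=tool(-95,-35,1); g=bot.observe()['position']-.002*T[:,2]
plan((g+[0,0,.13],T),(np.array([.47,.1,.24]),tool(-85,10,1)),(np.array([.5,.0,.22]),tool(-73.5,55,1)))
E
```

```text
clock: 19.4
position: [0.4375, 0.2275, 0.081]
tool_rot: [3.14, -0.612, 1.486]
force: [-0.6, -2.2, 7.3]
grip_width: 0.0592
finger_force: 63.5
[0.373, 0.001, -0.532] [0.0, -0.0, 0.001] deg 0
[-0.059, 0.218, -1.0] [0.026, -0.499, -0.11] deg 46
[-0.517, 0.413, -1.203] [-0.045, -0.988, -0.261] deg 92
```

```bash
python3 -m inch '[[0.13,0,-0.18,0,0,0,0.5],[0.26,0,-0.36,0,0,0,0.5],[0.37,0,-0.53,0,0,0,0.5],[0.3,0.05,-0.62,0,-0.1,-0.02,0.5],[0.2,0.1,-0.72,0,-0.2,-0.04,0.5],[0.1,0.15,-0.82,0.01,-0.3,-0.06,0.5],[0,0.2,-0.9,0.02,-0.4,-0.08,0.5],[-0.06,0.218,-1,0.026,-0.5,-0.11,0.5],[-0.15,0.26,-1,0.02,-0.6,-0.14,0.5],[-0.24,0.3,-1,0,-0.7,-0.17,0.5],[-0.3,0.34,-1,-0.01,-0.8,-0.2,0.5],[-0.4,0.38,-1,-0.02,-0.9,-0.23,0.5],[-0.5,0.41,-1,-0.045,-0.988,-0.261,0.5],[-0.5,0.41,-1,-0.045,-0.988,-0.261,0.5],[-0.5,0.41,-1,-0.045,-0.988,-0.261,0.5],[-0.5,0.41,-1,-0.045,-0.988,-0.261,0.5]]'|tail -6
python3 - <<'E'
from h import *
T=tool(-73.5,55,1); g=np.array([.5207,-.1857,.0455])
plan((g+[0,0,.1],T),(g+[0,0,.03],T),(g,T)); print(bot.observe()['qpos'])
E
```

```text
clock: 21.4
position: [0.5024, 0.0243, 0.1879]
tool_rot: [3.139, 0.957, 1.855]
force: [-0.8, 0.2, -1.8]
grip_width: 0.0595
finger_force: 65.3
[-0.422, -0.209, 0.977] [-0.0, -0.002, -0.001] deg 0
[-0.136, -0.21, 1.178] [-0.0, -0.002, -0.001] deg 0
[-0.013, -0.21, 1.264] [-0.0, -0.002, -0.001] deg 0
[-0.97788604  0.69820076  0.41889919  2.05750919  0.7935418   0.96861462
 -0.96009757]
```

Now go over the board, then check the tray's pose in the grip.

```bash
python3 -m inch '[[-0.1,-0.05,0.2,0,0,0,0.5],[-0.2,-0.1,0.4,0,0,0,0.5],[-0.3,-0.15,0.6,0,0,0,0.5],[-0.38,-0.19,0.8,0,0,0,0.5],[-0.422,-0.209,0.92,0,0,0,0.5],[-0.422,-0.209,0.977,0,-0.002,-0.001,0.5],[-0.422,-0.209,0.977,0,-0.002,-0.001,0.5],[-0.422,-0.209,0.977,0,-0.002,-0.001,0.5],[-0.422,-0.209,0.977,0,-0.002,-0.001,0.5]]'|tail -6
python3 - <<'E'
from h import *
T=tool(-73.5,55,1); g=np.array([.5207,-.1857,.0455])
plan((g+[0,0,.02],T),(g,T))
f=cam('scene'); save('crop3.png',cv2.resize(f['img'][200:400,250:500],None,fx=3,fy=3))
f=cam('top');P=pts(f); m=(np.abs(P[...,0]-.53)<.1)&(np.abs(P[...,1]+.217)<.1)&(P[...,2]>.135)&(P[...,2]<.175); q=P[m]
m2=np.zeros(m.shape,np.uint8);m2[m]=1; save('top3.png',cv2.resize(f['img'][150:280,370:500],None,fx=4,fy=4))
r=cv2.minAreaRect((q[:,:2]*1000).astype(np.float32));print(r,np.median(q[:,2]))
E
```

```text
clock: 22.52
position: [0.5214, -0.1866, 0.1442]
tool_rot: [-3.139, 0.963, 1.863]
force: [-0.2, -1.2, -1.7]
grip_width: 0.0594
finger_force: 65.5
[0.326, -0.002, 0.23] [0.001, 0.002, 0.002] deg 0
[0.408, -0.001, 0.287] [0.001, 0.002, 0.002] deg 0
((521.1801147460938, -202.6312255859375), (114.76475524902344, 130.92242431640625), 16.03960418701172) 0.16312876718906555
```

View pics/crop3.png

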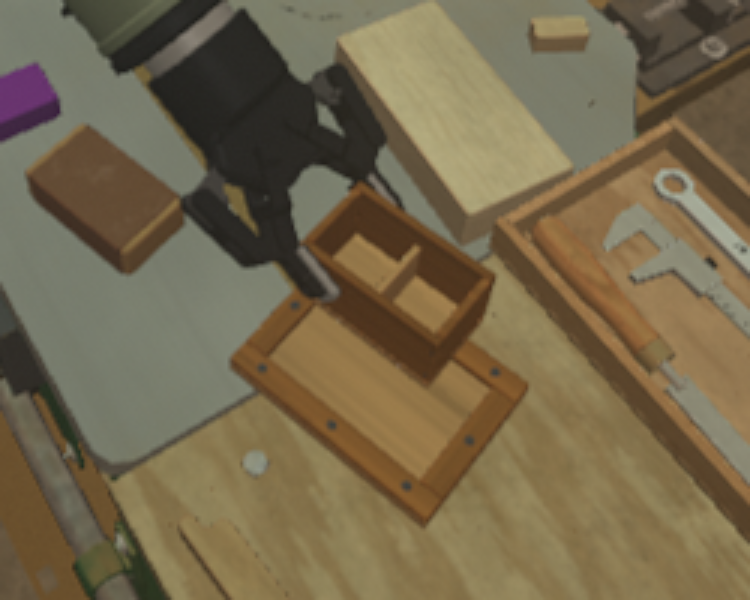

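View pics/top3.png

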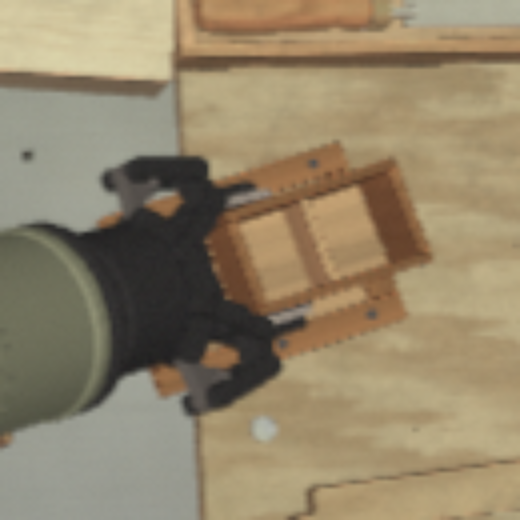

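The tray is level and open side up above the bay (crop (395,280)), parallel to the battens, and the fingers are clear of the pale block. Lowering it now.

```bash
python3 -m inch '[[0.1,0,0.07,0,0,0,0.5],[0.2,0,0.14,0,0,0,0.5],[0.3,0,0.21,0,0.002,0.002,0.5],[0.36,-0.001,0.25,0.001,0.002,0.002,0.5],[0.39,-0.001,0.275,0.001,0.002,0.002,0.5],[0.39,-0.001,0.275,0.001,0.002,0.002,0.5]]'|tail -6
python3 -m inch '[[0.006,0,0.004,0,0,0,0.5],[0.012,0,0.009,0,0,0,0.5],[0.012,0,0.009,0,0,0,0.5]]'|tail -5
```

```text
clock: 23.38
position: [0.5209, -0.1882, 0.0486]
tool_rot: [-3.14, 0.961, 1.858]
force: [0.1, 0.7, -1.8]
grip_width: 0.0595
finger_force: 65.5
position: [0.5212, -0.1884, 0.0461]
tool_rot: [3.141, 0.961, 1.857]
force: [-0.5, 1.3, 2.8]
grip_width: 0.0595
finger_force: 65.5
```

```bash
python3 -m inch '[[0.004,0,0.003,0,0,0,0.5],[0.004,0,0.003,0,0,0,0.5]]'|tail -5
python3 -m inch '[[0,0,0,0,0,0,0.8],[0,0,0,0,0,0,0.95],[0,0,0,0,0,0,0.95],[0,0,0,0,0,0,0.95],[0,0,-0.1,0,0,0,0.95],[0,0,-0.3,0,0,0,0.95],[-0.1,0,-0.6,0,0,0,0.95],[-0.2,0,-0.9,0,0,0,0.95],[-0.3,0,-1,0,0,0,0.95],[-0.3,0,-1,0,0,0,0.95],[-0.3,0,-1,0,0,0,0.95],[-0.3,0,-1,0,0,0,0.95]]'|tail -6
python3 - <<'E'
from h import *
for n in('top','scene'):
    f=cam(n);P=pts(f)
    for nm,c,w,lo,hi in(('tray rim',(.53,-.217),.075,.058,.072),('board',(.53,-.217),.11,.013,.023),('blk',(.44,0),.08,.03,.045)):
        m=(np.abs(P[...,0]-c[0])<w)&(np.abs(P[...,1]-c[1])<w)&(P[...,2]>lo)&(P[...,2]<hi); q=P[m]
        if len(q)<20: continue
        r=cv2.minAreaRect((q[:,:2]*1000).astype(np.float32)); M=np.c_[q[:,:2],np.ones(len(q))]; k=np.linalg.lstsq(M,q[:,2],rcond=None)[0]
        print(n,nm,np.round(r[0],1),np.round(r[1],1),round(r[2],1),round(float(np.median(q[:,2])),4),'slope',np.round(k[:2],3))
    if n=='top': save('final.png',f['img'])
E
```

```text
position: [0.5213, -0.1889, 0.046]
tool_rot: [3.141, 0.963, 1.856]
force: [-2.4, 6.9, 19.0]
grip_width: 0.0593
finger_force: 67.7
clock: 25.5
position: [0.4842, -0.0647, 0.2077]
tool_rot: [-3.138, 0.961, 1.859]
force: [0.7, -0.8, -0.0]
grip_width: 0.0812
finger_force: 0.0
top tray rim [ 528.9 -217.3] [ 59.9 100.2] 16.7 0.0661 slope [-0.    -0.001]
top board [ 530.3 -217.3] [119.9 165.3] 16.8 0.0181 slope [-0.001 -0.002]
top blk [414.5  -4.9] [ 16.9 106.5] 17.2 0.0369 slope [0.047 0.019]
scene tray rim [ 529.4 -219.5] [ 61.1 100.2] 16.3 0.0654 slope [ 0.004 -0.002]
scene board [ 530.5 -218.9] [121.3 164.6] 17.0 0.018 slope [-0.002 -0.002]
scene blk [437.    0.5] [ 64.8 111.6] 16.2 0.0364 slope [0.01  0.008]
```

View pics/final.png

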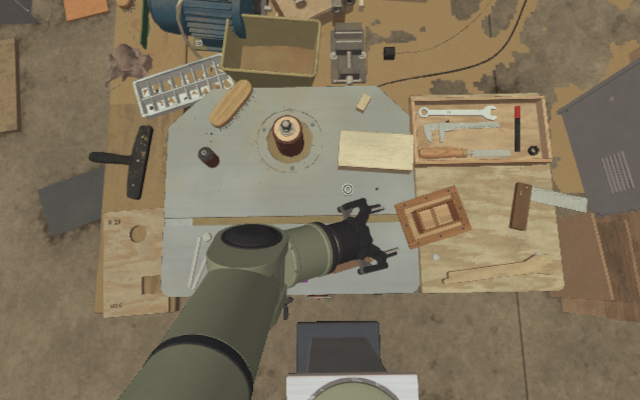

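The tray sits level in the bay at (433,216), about 1 mm off centre. The sanding block lies flat on the worktop, the bystanders are where they were, and the arm is clear. Handing in.

```bash
python3 -c "
from workcell import bot
print(bot.job_done())"
```

```text
the job is handed in; nothing more can be done
None
```

The job is handed in at about 26 s of the 72 s allowed: the sanding block lies flat on the bare worktop, and the tray stands open side up in the bay about 1 mm off centre. The bystanders did not visibly move; no verdict came back.

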